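# Set the carton jig and run its wing screw down

### The job

At the packing bench, set the carton jig: with the fingertips push the sliding fence up against the carton, so that the carton is held between the fence and the fixed stop. Then screw the fence's loose wing screw fully down, clockwise seen from above, by stroking its wings round with a fingertip again and again until it comes to its stop, the fence staying against the carton. Do not pinch or pick up anything, do not force the screw, and leave the other things on the bench where they are; finish clear of everything.

Things in the scene. Friction and masses are not known exactly. Their poses are not given: they have to be found in the camera images.
- carton: Flat taped cardboard carton, 200 (x) x 160 (y) x 70 (z) mm, 0.8 kg, loose on the plywood board of the jig (board top 12 mm above the table; board 300 x 380 mm). Origin at the centre of its underside, axes parallel to the jig's. 1 to 3 mm beyond its +y face stands the jig's fixed upright stop (aluminium, to 85 mm above the table); the sliding fence faces its -y face.
- fence_face (a point): Centre of the flat face of the sliding fence that looks at the carton, 48.5 mm above the table. Axes: x along the fence (level), y square to its face towards the carton, z up; the fence slides along its y only. The board of the jig is fixed to the bench.
- fence_back (a point): Middle of the back of the fence's upright aluminium plate, 10 mm behind fence_face, same axes. Plate 180 mm long (x), top 85 mm above the table. Its foot, 130 mm long (x), reaches 85 mm further back, foot top 24 mm above the table. The back can be pushed towards +y, for example 65 mm to either side of the middle, clear of the wing screw.
- fence (a joint): Slide of the fence in m, growing towards the carton; starts 0 to 0.025. It reaches the carton at about 0.052 to 0.054 and, with the carton shut against the fixed stop, stands at about 0.055. A drag of about 8 N resists it, and it stays where it is left.
- screw_hub (a point): Top of the hub of the wing screw, on its vertical axis, 56 mm above the table, 42 mm behind fence_back (along -y); belongs to the fence and moves with it, same axes. Hub 20 mm across at the top, 26 mm at its foot, standing on a collar 28 mm across on the fence's foot.
- wings: The two opposite flat upright dark steel wings of the screw, 76 mm from tip to tip along their own y, each 7 mm thick, from 38 to 64 mm above the table; they turn with screw. Origin on the screw's axis, 30 mm above the table. A fingertip has no room to pass between the wings' circle and the fence's plate; the other sides are open.
- screw (a joint): Angle of the wing screw in rad, growing clockwise seen from above; starts 0 to 2.5. At 0 (and every half turn, 3.14, 6.28, 9.42) the two wings point along the fence's +y and -y. It runs against about 0.04 N m of friction, stays where it is left, and comes to its slightly springy stop, fully down, at 9.42.
- tape_roll: Roll of clear tape standing flat on the table, 90 mm across, 48 mm high; origin under its centre. A bystander, to be left alone.
- marker: Marker pen, 125 mm long along its x, 16 mm thick, lying on the jig's board beside the carton on the robot's side; origin under its middle. A bystander, to be left alone.
- glue_stick: White glue stick standing on the jig's board at the far corner on the fence's side, 26 mm across, 60 mm high; origin under its centre. A bystander, to be left alone.
- pouch_box: Flat white box of label pouches, 90 x 60 x 22 mm, lying on top of the carton; origin under its centre. Moves with the carton by the few mm that it is pushed. A bystander, to be left alone.
- cutter: Closed box cutter, 130 x 22 x 14 mm, lying on the table; origin under its middle. A bystander, to be left alone.
- scanner: Hand scanner lying on the table, about 200 mm long, 65 mm wide, 45 mm high; origin under it, near its middle. A bystander, to be left alone.
- mug: White mug, 80 mm across, 90 mm high, handle at its +y; origin under its centre. A bystander, to be left alone.

How it is judged:
By the outcome, as a careful person would: the job done as asked, in the order asked, and still so for the second after the job is handed in, with the robot touching nothing.
It also fails if it takes over 72 s, if anything falls off the work surface, if the arm or the gripper's body presses on something with over 40 N, if the wrist force passes 120 N, or if a joint passes its speed limit or range.

### The arm

A 6-joint arm with a two-finger parallel gripper is mounted at the origin on the work surface. World frame = base frame: x ahead of the robot, y to its left, z up, the work surface at z = 0. Lengths are in mm, angles in rad, forces in N, time in s.
With the tool pointing down it reaches from about 350 to 775 mm from the base axis. Payload 7.3 kg.
Tool frame: the origin (TCP) lies at the very end of the fingers, on their centre line; the grasp point (between the pads) lies bot.grip_point_offset behind it (bot.grip_point_offset is the distance from the TCP to the grasp point, in mm); z points along the fingers, y is the line along which they close (so a half turn about z gives the same grasp; the last joint's range is limited). The gripper opens to 92 mm and grips with 3 to 60 N. Pads are 19 mm wide; open, the fingers measure 130 mm over their backs; the gripper's body (75 mm by 190 mm) begins 47 mm behind the grasp point.
Start: joints at [-1.381, 0.342, 1.524, -0, 1.275, -0.146], TCP at [173.024, -495.693, 187.141] pointing down, gripper open.
Joint ranges: [-2.53, 2.53], [-0.77, 2.02], [0.04, 2.7], [-1, 4.14], [0.28, 2.66], [-3.11, 3.11]. Speed limits (rad/s): [2.57, 2.57, 3.14, 3.14, 3.14, 3.14].

### API

Orientations are given as [roll, pitch, yaw] about the fixed x, y, z axes, in that order (R = Rz(yaw) Ry(pitch) Rx(roll)).
In Python, from plant import bot gives the robot as it stands. The module is installed in compiled form; this text tells all that it offers.
- The arm moves only by the tool carry_out, never from a script. Its argument "plan" is a list of rows, each an object of numbers: "tx", "ty", "tz": the shift along the world's x, y, z in mm; "rx", "ry", "rz": the turn, a rotation vector about the world's x, y, z in rad. A call has 1 to 12 rows; each row shifts and turns the commanded pose from where the row before left it; what a row does not reach is not made up. A row lasts 1/10 s, in which the tool goes at most 50 mm and 8.59 degrees, less where a joint would pass 70% of its speed; a pose out of reach is approached as far as the arm can. A call with a gripper value outside its range is refused whole. "gripper" is the closure, from 0 (fully open) to 1 (shut), set as the call begins (left out, the last holds). The fingers move at their own pace and stop on an object; the grip force is fixed at half the most. Time passes only in rows, so rows that do not move let the fingers close. It gives the time, the measured TCP pose, the force, the opening and the grip force at its end, in the units of the state.
- bot.get_obs(): the state, without advancing time (a new reading comes with each control period).
- bot.capture(name): name is "side" or "top" or "wrist"; returns the picture (384x512x3 uint8, red, green, blue); there is no depth.
- bot.camera_model(name): a dict with "camera_matrix" (3x3 intrinsics, pixels), "R" (3x3) and "t" (3): a world point X has camera coordinates R X + t. Camera axes: x right, y down, z forward; pixel columns grow to the right and rows downward; lengths in mm; the calibration is good to about 2 mm. A picture is of the moment at which its call begins: read the wrist's pose just before it. camera_model takes no time and is no camera call; for the wrist camera it gives the pose at the moment of the call.
- bot.close_job(): hands the job in; it is judged then, once.
The state is a dict: "time": time; "joint_positions": joint angles; "dq": joint speeds; "tau": joint torques, N m; "tool_pos": TCP position; "tcp_rot": TCP orientation; "contact_force": force on the tool from outside, world axes, zero at the start; "moment": the same for the moment, N m; "grip_width": finger opening in mm; "finger_force": force on a finger pad.
Only numpy, scipy, OpenCV 4.12 (cv2) and the standard library are available. Lean on these libraries where they do the work, as an engineer would, in place of code of your own. Each camera call takes 0.05 s, during which the arm holds its last target. There are 200 camera calls.

## Working session

There is one attempt and no reset: what is moved stays moved. The work goes in short steps, Python scripts to look and compute and a tool call to move; the robot and the scene stay as the last step left them, time stands still between calls to the robot, and variables do not carry over. Pictures are saved under pics/ and viewed, at most 10 in all, crops included, and the job is handed in when it is done.

Besides the shell and the picture viewer there is one more tool, called in YAML: its name, and indented under it one key for each argument. carry_out: Moves the arm, as the interface text tells. Its arguments: {"type":"object","properties":{"plan":{"type":"array"},"gripper":{"type":"number"}},"required":["plan"]}

```bash
mkdir -p pics; python3 - <<'E'
from plant import bot
import cv2,json
for n in("top","side"):
    cv2.imwrite(f"pics/{n}0.png",cv2.cvtColor(cv2.resize(bot.capture(n),(800,600),interpolation=cv2.INTER_CUBIC),cv2.COLOR_RGB2BGR))
    m=bot.camera_model(n);print(n,m)
o=bot.get_obs();print(o,bot.grip_point_offset)
E
```

```text
top {'camera_matrix': array([[396.49748097,   0.        , 261.45672689],
       [  0.        , 396.49748097, 190.7930402 ],
       [  0.        ,   0.        ,   1.        ]]), 'R': array([[-0.00859633, -0.99995622,  0.00369617],
       [-0.97271174,  0.00750496, -0.23189554],
       [ 0.23185765, -0.00558876, -0.97273367]]), 't': array([-169.07107367,  593.39368225,  926.07959222])}
side {'camera_matrix': array([[375.16968205,   0.        , 257.08263433],
       [  0.        , 375.16968205, 192.04216158],
       [  0.        ,   0.        ,   1.        ]]), 'R': array([[-0.96880188, -0.24693513,  0.02111771],
       [-0.17883239,  0.63752719, -0.74938512],
       [ 0.1715864 , -0.72978224, -0.66179754]]), 't': array([503.43908691, 255.93800542, 718.22478829])}
{'time': 0.1, 'joint_positions': array([-1.38101674e+00,  3.42656998e-01,  1.52487894e+00,  6.67283197e-06,
        1.27539113e+00, -1.46010340e-01]), 'dq': array([ 6.15170266e-04, -6.72849256e-04, -1.27491933e-03, -7.92294721e-05,
        1.32599379e-03, -1.72751054e-03]), 'tau': array([ 1.63403183e-03, -4.32004952e+01, -2.44694245e+01,  7.19166943e-02,
        5.26420923e-02, -5.08336950e-05]), 'tool_pos': array([ 172.93861661, -495.28284908,  186.52728946]), 'tcp_rot': array([-3.14027336e+00, -2.00460221e-04,  3.35787844e-01]), 'contact_force': array([ 0.22677961,  0.10489276, -0.7458852 ]), 'moment': array([-0.00534856, -0.00918776,  0.00303289]), 'finger_force': 0.0, 'grip_width': 91.84309750285651} 18.8
```

View pics/top0.png

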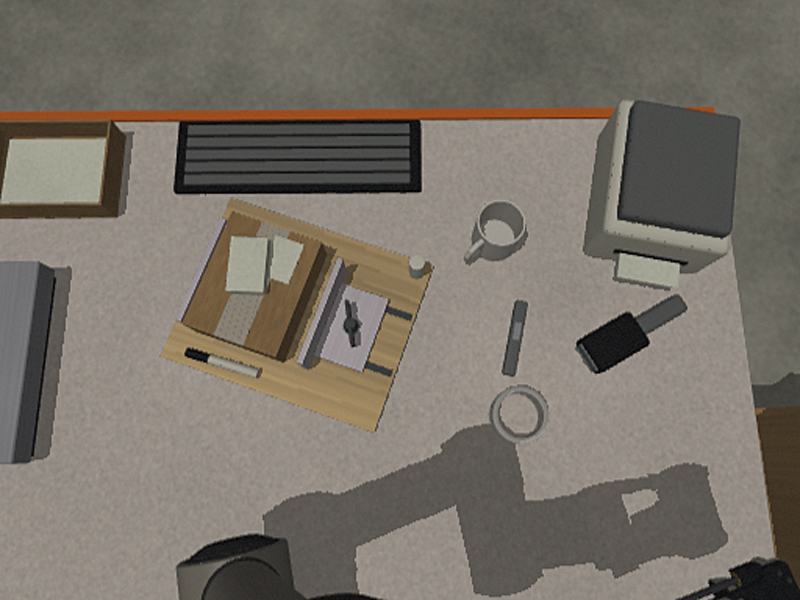

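View pics/side0.png

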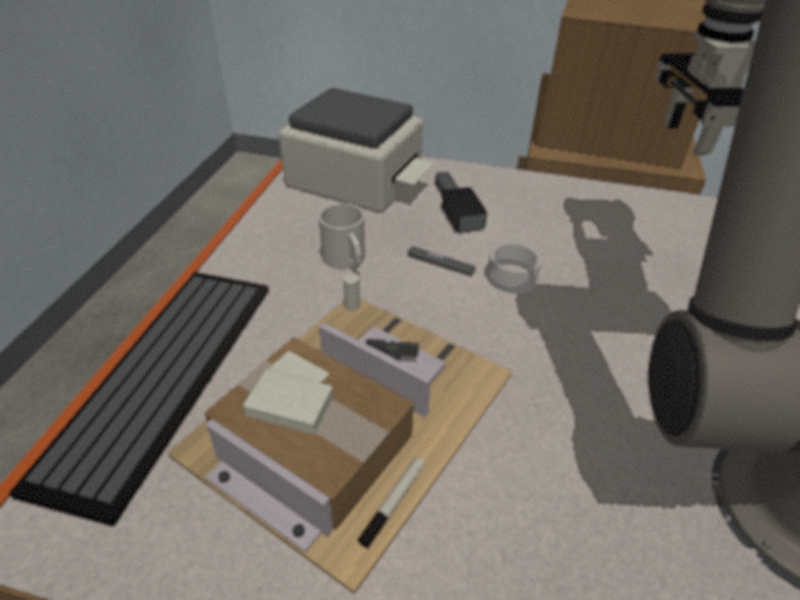

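The top picture shows the carton at about (255,285), the fence plate from (342,262) to (303,365), and the screw at (352,325) in the 800x600 view. The mug, cutter and tape roll stand to its right. I'll enlarge the jig.

```bash
python3 - <<'E'
import cv2
from plant import bot
im=bot.capture("top")[145:270,175:285]
cv2.imwrite("pics/crop.png",cv2.cvtColor(cv2.resize(im,None,fx=4.8,fy=4.8,interpolation=cv2.INTER_CUBIC),cv2.COLOR_RGB2BGR))
E
```

```text
(no output)
```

View pics/crop.png

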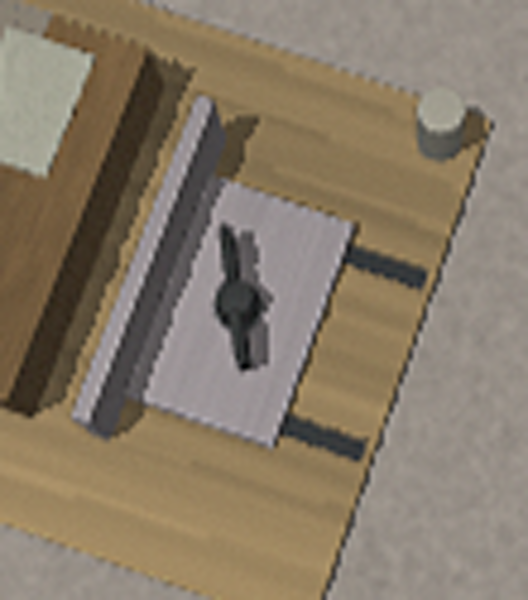

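The crop shows the plate's top from (198,93)/(215,100) to (73,418)/(93,428), and the foot's back corners at (356,225) and (274,445). The hub is at (238,300), with wing tips at (228,226) and (246,366).

```bash
cat > h.py <<'E'
import numpy as np
from plant import bot
def back(n,u,v,z,m=None):
    m=m or bot.camera_model(n);R,t,K=m["R"],m["t"],m["camera_matrix"]
    d=R.T@np.linalg.solve(K,[u,v,1]);c=-R.T@t
    return c+d*(z-c[2])/d[2]
def proj(n,X,m=None):
    m=m or bot.camera_model(n);p=m["camera_matrix"]@(m["R"]@np.asarray(X,float)+m["t"]);return p[:2]/p[2]
E
python3 - <<'E'
from h import *
P=lambda x,y,z:back("top",174.5+x/4.8,144.5+y/4.8,z)
np.set_printoptions(precision=1,suppress=True)
pts=dict(fA=P(198,93,85),bA=P(215,100,85),fB=P(73,418,85),bB=P(93,428,85),ftA=P(356,225,24),ftB=P(274,445,24),hub=P(238,300,56),wA=P(228,226,64),wB=P(246,366,64),glue=P(441,107,72),
 b1=P(493,122,12))
for k,v in pts.items(): print(k,v)
a=pts['fA']-pts['fB'];print(np.linalg.norm(a),np.arctan2(a[1],a[0]));a=pts['ftA']-pts['ftB'];print(np.linalg.norm(a),np.arctan2(a[1],a[0]))
w=pts['wA']-pts['wB'];print(np.linalg.norm(w),np.arctan2(w[1],w[0]))
T=lambda x,y,z:back("top",x*.64-.2,y*.64-.2,z)
for k,q in dict(mug=(500,222,90),cut1=(520,302,14),cut2=(511,374,14),tape=(520,413,48),bc=(376,431,12),bc2=(433,266,12)).items(): print(k,T(*q))
E
```

```text
fA [658.9 -59.6  85. ]
bA [655.  -68.5  85. ]
fB [488.6   0.2  85. ]
bB [483.5 -10.   85. ]
ftA [ 601.7 -140.5   24. ]
ftB [481.4 -96.7  24. ]
hub [554.  -79.3  56. ]
wA [592.2 -74.3  64. ]
wB [517.7 -84.6  64. ]
glue [ 654.2 -187.    72. ]
b1 [ 663.4 -217.2   12. ]
180.43617016588328 -0.3372848911419572
127.97704690567281 -0.34977355658941794
75.20396380558209 0.1385003544817811
mug [ 713.7 -322.9   90. ]
cut1 [ 597.7 -363.1   14. ]
cut2 [ 475.6 -342.1   14. ]
tape [ 410.3 -347.6   48. ]
bc [ 385.3 -119.1   12. ]
bc2 [ 663.1 -216.4   12. ]
```

carry_out:
  plan:
    - {"tx":20,"ty":27,"rz":0.075}
    - {"tx":28,"ty":38,"rz":0.075}
    - {"tx":28,"ty":38,"rz":0.075}
    - {"tx":28,"ty":38,"rz":0.075}
    - {"tx":28,"ty":38,"rz":0.075}
    - {"tx":28,"ty":38,"rz":0.075}
    - {"tx":28,"ty":38,"rz":0.075}
    - {"tx":28,"ty":38,"rz":0.075}
    - {"tx":28,"ty":38,"rz":0.075}
    - {"tx":28,"ty":38,"rz":0.075}
    - {"tx":28,"ty":38,"rz":0.075}
    - {"tx":23,"ty":33,"rz":0.07}
  gripper: 1

```text
invalid input at $.plan[0]: expected keys tx, ty, tz, rx, ry, rz
```

carry_out:
  plan:
    - {"tx":20,"ty":27,"tz":0,"rx":0,"ry":0,"rz":0.075}
    - {"tx":28,"ty":38,"tz":0,"rx":0,"ry":0,"rz":0.075}
    - {"tx":28,"ty":38,"tz":0,"rx":0,"ry":0,"rz":0.075}
    - {"tx":28,"ty":38,"tz":0,"rx":0,"ry":0,"rz":0.075}
    - {"tx":28,"ty":38,"tz":0,"rx":0,"ry":0,"rz":0.075}
    - {"tx":28,"ty":38,"tz":0,"rx":0,"ry":0,"rz":0.075}
    - {"tx":28,"ty":38,"tz":0,"rx":0,"ry":0,"rz":0.075}
    - {"tx":28,"ty":38,"tz":0,"rx":0,"ry":0,"rz":0.075}
    - {"tx":28,"ty":38,"tz":0,"rx":0,"ry":0,"rz":0.075}
    - {"tx":28,"ty":38,"tz":0,"rx":0,"ry":0,"rz":0.075}
    - {"tx":28,"ty":38,"tz":0,"rx":0,"ry":0,"rz":0.075}
    - {"tx":23,"ty":33,"tz":0,"rx":0,"ry":0,"rz":0.07}
  gripper: 1

```text
time: 1.35
tool_pos: [497.0, -53.5, 187.0]
tcp_rot: [3.142, -0.0, 1.235]
contact_force: [1.0, -1.2, -0.2]
grip_width: 1.8
finger_force: 0.0
```

```bash
cat >> h.py <<'E'
th=-0.34;EX=np.array([np.cos(th),np.sin(th)]);EY=np.array([-np.sin(th),np.cos(th)])
H0=np.array([555.5,-79.]) # hub at start
def st(H=H0):
    o=bot.get_obs();p=o["tool_pos"];d=p[:2]-H;f=o["contact_force"]
    print("t",round(o["time"],2),"tcp",p.round(1),"rot",o["tcp_rot"].round(3),"w",round(o["grip_width"],1),"rel hub xy",(d@EX).round(1),(d@EY).round(1),"F fence xyz",(f[:2]@EX).round(1),(f[:2]@EY).round(1),f[2].round(1),"q",o["joint_positions"].round(2))
def go(dx,dy): print("fence",dx,dy,"-> world",(dx*EX+dy*EY).round(1))
E
python3 - <<'E'
from h import *
import cv2
st()
cv2.imwrite("pics/w0.png",cv2.cvtColor(bot.capture("wrist"),cv2.COLOR_RGB2BGR))
E
```

```text
t 1.35 tcp [497.  -53.5 187. ] rot [ 3.142 -0.     1.235] w 1.8 rel hub xy -63.7 4.6 F fence xyz 1.4 -0.8 -0.2 q [-0.26  0.3   1.59  0.    1.25  0.08]
```

View pics/w0.png

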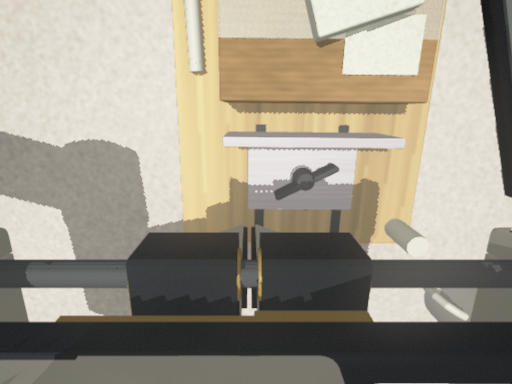

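The wrist view shows the hub at about (303,179), wing tips at (337,168) and (277,195), and the plate's top back edge from (225,145) to (403,147). I'll cross-check my fence frame with these.

```bash
python3 - <<'E'
from h import *
for k,q in dict(hub=(303,177,56),wA=(337,167,64),wB=(276,196,64),b1=(225,146,85),b2=(403,147,85),ft1=(248,209,24),ft2=(355,209,24),cart=(219,101,82),cart2=(428,103,82)).items():
    p=back("wrist",*q);d=p[:2]-H0;print(k,p.round(1),(d@EX).round(1),(d@EY).round(1))
E
```

```text
hub [556.2 -69.3  56. ] -2.6 9.4
wA [593.1 -68.4  64. ] 32.0 22.5
wB [521.1 -78.1  64. ] -32.8 -10.6
b1 [489.   -6.3  85. ] -87.0 46.4
b2 [655.4 -64.5  85. ] 89.4 47.0
ft1 [482.3 -94.9  24. ] -63.7 -39.4
ft2 [ 609.9 -138.8   24. ] 71.2 -38.2
cart [498.   35.8  82. ] -92.5 89.0
cart2 [687.8 -31.4  82. ] 108.8 89.0
```

carry_out:
  plan:
    - {"tx":0,"ty":0,"tz":-20,"rx":0,"ry":0,"rz":0}
    - {"tx":0,"ty":0,"tz":-40,"rx":0,"ry":0,"rz":0}
    - {"tx":0,"ty":0,"tz":-40,"rx":0,"ry":0,"rz":0}
    - {"tx":0,"ty":0,"tz":-25,"rx":0,"ry":0,"rz":0}
    - {"tx":0,"ty":0,"tz":-14,"rx":0,"ry":0,"rz":0}
    - {"tx":2,"ty":5.7,"tz":0,"rx":0,"ry":0,"rz":0}
    - {"tx":2,"ty":5.7,"tz":0,"rx":0,"ry":0,"rz":0}
    - {"tx":2,"ty":5.7,"tz":0,"rx":0,"ry":0,"rz":0}
    - {"tx":2,"ty":5.7,"tz":0,"rx":0,"ry":0,"rz":0}
    - {"tx":1,"ty":2.8,"tz":0,"rx":0,"ry":0,"rz":0}
    - {"tx":1,"ty":2.8,"tz":0,"rx":0,"ry":0,"rz":0}
    - {"tx":1,"ty":2.8,"tz":0,"rx":0,"ry":0,"rz":0}

```text
time: 2.6
tool_pos: [507.2, -24.3, 48.4]
tcp_rot: [3.141, -0.0, 1.231]
contact_force: [0.8, 0.1, -0.5]
grip_width: 0.5
finger_force: 0.0
```

```bash
python3 -c "
from h import *
st()"
```

```text
t 2.6 tcp [507.2 -24.3  48.4] rot [ 3.141 -0.     1.231] w 0.5 rel hub xy -63.8 35.5 F fence xyz 0.7 0.4 -0.5 q [-0.2   0.47  1.76 -0.    0.92  0.14]
```

carry_out:
  plan:
    - {"tx":1,"ty":2.8,"tz":0,"rx":0,"ry":0,"rz":0}
    - {"tx":1,"ty":2.8,"tz":0,"rx":0,"ry":0,"rz":0}
    - {"tx":1,"ty":2.8,"tz":0,"rx":0,"ry":0,"rz":0}
    - {"tx":1,"ty":2.8,"tz":0,"rx":0,"ry":0,"rz":0}

```text
time: 3.0
tool_pos: [511.1, -13.1, 48.1]
tcp_rot: [3.142, 0.0, 1.231]
contact_force: [-0.1, 0.5, -0.5]
grip_width: 0.2
finger_force: 0.0
```

```bash
python3 -c "
from h import *
st()"
```

```text
t 3.0 tcp [511.1 -13.1  48.1] rot [3.142 0.    1.231] w 0.2 rel hub xy -63.8 47.3 F fence xyz -0.2 0.4 -0.5 q [-0.18  0.48  1.75 -0.    0.92  0.16]
```

```bash
python3 - <<'E'
from h import *
import cv2
a=bot.capture("top")[145:270,165:285]; b=bot.capture("wrist")
a=cv2.resize(a,(369,384),interpolation=cv2.INTER_CUBIC)
im=np.hstack([a,b[:, :431]])
cv2.imwrite("pics/c1.png",cv2.cvtColor(im,cv2.COLOR_RGB2BGR))
E
```

```text
(no output)
```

View pics/c1.png

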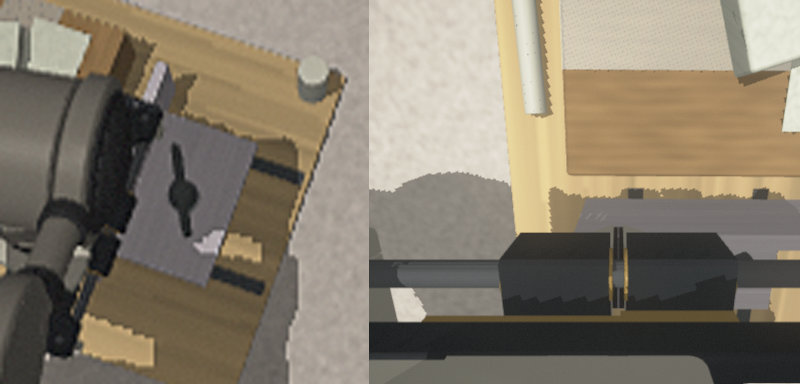

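```bash
python3 - <<'E'
from h import *
o=bot.get_obs();print(o["tool_pos"])
print("tcp px",proj("wrist",o["tool_pos"]))
for y in(42,47,52,57,62):
  for x in (-90,0):
    p=H0+x*EX+y*EY; print(x,y,proj("wrist",[*p,85]).round(0),proj("wrist",[*p,24]).round(0), "top",proj("top",[*p,85]).round(1))
m=bot.camera_model("wrist");print((-m["R"].T@m["t"]).round(1),m["R"].round(2))
# foot corners & hub/plate from top crop now
P=lambda x,y,z:back("top",164.5+x/3.075,144.5+y/3.075,z)
for k,q in dict(ft=(256,143,24),ft2=(210,285,24),hub=(182,192,56),pl=(159,63,85),pl2=(172,68,85)).items():
    d=P(*q)[:2]-H0;print(k,(d@EX).round(1),(d@EY).round(1))
E
```

```text
[511.12661064 -12.98927608  48.10941701]
tcp px [249.23279014 216.62860362]
-90 42 [205. 247.] [216. 213.] top [193.6 233.2]
0 42 [358. 247.] [331. 213.] top [206.9 198.7]
-90 47 [204. 239.] [216. 206.] top [191.7 232.5]
0 47 [359. 239.] [332. 206.] top [205. 198.]
-90 52 [204. 231.] [215. 200.] top [189.8 231.8]
0 52 [360. 231.] [332. 200.] top [203.1 197.4]
-90 57 [204. 223.] [215. 194.] top [187.8 231.2]
0 57 [361. 223.] [333. 194.] top [201.2 196.7]
-90 62 [203. 215.] [215. 188.] top [185.9 230.5]
0 62 [362. 215.] [333. 188.] top [199.3 196.1]
[535.4  55.5 247. ] [[ 0.94 -0.33 -0.  ]
 [-0.32 -0.91  0.27]
 [-0.09 -0.26 -0.96]]
ft 64.2 -40.0
ft2 -62.9 -44.3
hub -1.5 0.2
pl 88.6 50.7
pl2 88.1 39.2
```

The wrist view shows the plate face at rows about 200–233, still ahead of the fingers, and the foot hasn't moved. So I have no contact yet, and I'll go on in small steps.

carry_out:
  plan:
    - {"tx":1,"ty":2.8,"tz":0,"rx":0,"ry":0,"rz":0}
    - {"tx":1,"ty":2.8,"tz":0,"rx":0,"ry":0,"rz":0}

```text
time: 3.3
tool_pos: [513.0, -7.6, 48.1]
tcp_rot: [-3.142, 0.0, 1.231]
contact_force: [-0.0, -0.2, 0.5]
grip_width: 0.5
finger_force: 0.0
```

```bash
python3 - <<'E'
from h import *
import cv2
st()
a=bot.capture("side")[190:310,170:310]
cv2.imwrite("pics/s1.png",cv2.cvtColor(cv2.resize(a,None,fx=5,fy=5,interpolation=cv2.INTER_CUBIC),cv2.COLOR_RGB2BGR))
print("tcp px crop",(proj("side",bot.get_obs()["tool_pos"])-[170,190])*5)
E
```

```text
t 3.3 tcp [513.   -7.6  48.1] rot [-3.142  0.     1.231] w 0.5 rel hub xy -63.8 53.1 F fence xyz 0.0 -0.2 0.5 q [-0.16  0.48  1.74 -0.    0.92  0.18]
tcp px crop [457.09985831 307.26738265]
```

View pics/s1.png

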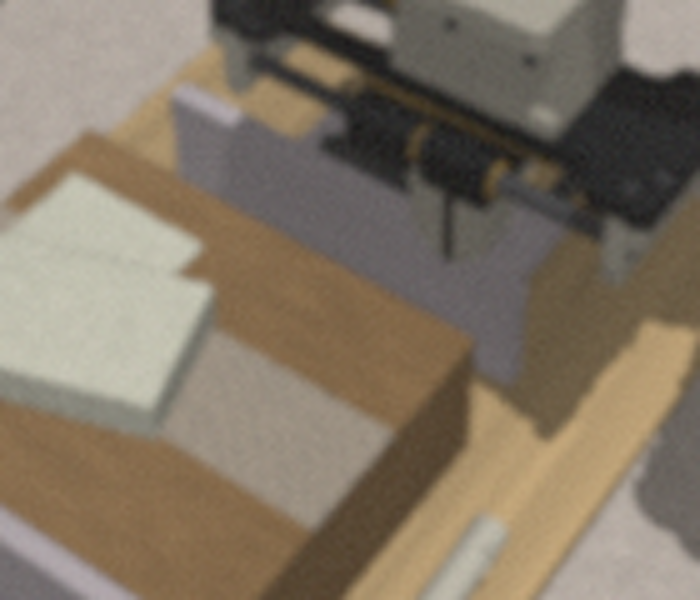

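```bash
python3 - <<'E'
from h import *
S=lambda x,y,z:back("side",169.6+x/5,189.6+y/5,z)
for k,q in dict(pBack=(178,88,85),pFace=(240,122,85),pFace0=(0,0,0)).items():
    d=S(*q)[:2]-H0;print(k,(d@EX).round(1),(d@EY).round(1))
for k,q in dict(c1=(90,132,82),c2=(472,350,82),fb=(510,382,14)).items():
    d=S(*q)[:2]-H0;print(k,(d@EX).round(1),(d@EY).round(1))
# initial side view, 800x600
T=lambda x,y,z:back("side",x*.64-.2,y*.64-.2,z)
for k,q in dict(c1=(296,338,82),c2=(413,402,82),fb=(427,411,14),ftop=(436,378,85),ftopback=(444,370,85),far=(320,330,85),farb=(327,323,85)).items():
    d=T(*q)[:2]-H0;print("init",k,(d@EX).round(1),(d@EY).round(1))
print([ (proj("side",[*bot.get_obs()["tool_pos"][:2],z])-[170,190])*5 for z in (48,60,85,105)])
E
```

```text
pBack 89.9 46.1
pFace 54.6 47.1
pFace0 271.4 -17.0
c1 105.4 86.4
c2 -93.4 91.5
fb -88.5 50.1
init c1 102.3 84.7
init c2 -90.3 86.2
init fb -86.7 41.3
init ftop -94.6 38.8
init ftopback -96.0 21.1
init far 83.3 56.0
init farb 84.3 39.5
[array([457.08770642, 307.53965421]), array([457.92661034, 288.74342925]), array([459.73098803, 248.31509434]), array([461.23242251, 214.6744123 ])]
```

```bash
python3 - <<'E'
from h import *
import cv2
a=cv2.cvtColor(bot.capture("side"),cv2.COLOR_RGB2BGR)[185:285,195:290]
a=cv2.resize(a,(400,420),interpolation=cv2.INTER_CUBIC)
i=cv2.resize(cv2.imread("pics/side0.png"),(512,384),interpolation=cv2.INTER_AREA)[185:285,195:290]
i=cv2.resize(i,(400,420),interpolation=cv2.INTER_CUBIC)
im=np.hstack([i,a]).astype(float)
im=np.clip(255*(im/255)**0.6*1.1,0,255).astype(np.uint8)
lab=cv2.cvtColor(im,cv2.COLOR_BGR2LAB);lab[...,0]=cv2.createCLAHE(3,(6,6)).apply(lab[...,0])
cv2.imwrite("pics/s2.png",cv2.cvtColor(lab,cv2.COLOR_LAB2BGR))
E
```

```text
(no output)
```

View pics/s2.png

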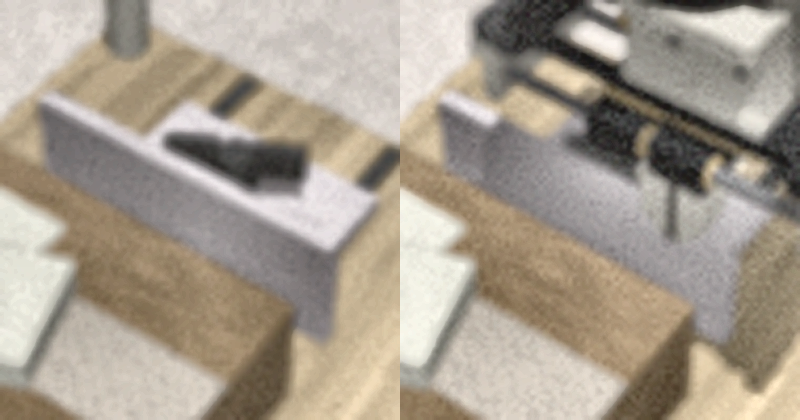

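```bash
python3 - <<'E'
from h import *
p=bot.get_obs()["tool_pos"]
for h in(0,10,20,30,40):
  for s in(-9.5,0,9.5):
    q=p+np.array([*(s*EY),h]);print(h,s,proj("wrist",q).round(0),proj("side",q).round(1))
E
```

```text
0 -9.5 [249. 229.] [264.  248.5]
0 0 [249. 217.] [261.5 251.4]
0 9.5 [249. 204.] [259.  254.4]
10 -9.5 [249. 235.] [264.1 245.4]
10 0 [249. 222.] [261.6 248.3]
10 9.5 [249. 208.] [259.1 251.2]
20 -9.5 [249. 241.] [264.3 242.2]
20 0 [249. 227.] [261.8 245.1]
20 9.5 [249. 213.] [259.2 248.1]
30 -9.5 [249. 248.] [264.5 239. ]
30 0 [249. 234.] [261.9 241.9]
30 9.5 [249. 219.] [259.3 244.8]
40 -9.5 [249. 256.] [264.6 235.7]
40 0 [249. 241.] [262.1 238.6]
40 9.5 [249. 225.] [259.5 241.5]
```

```bash
python3 - <<'E'
from h import *
p0=np.array([172.9,-495.3,186.5]);a=.336-np.pi/2;ty=np.array([np.cos(a),np.sin(a),0])
for h in(0,20,40):
  for s in(-55,0,55): print(h,s,(proj("side",p0+s*ty+[0,0,h])/.64).round(0))
E
```

```text
0 -55 [691. 180.]
0 0 [676. 163.]
0 55 [663. 148.]
20 -55 [696. 168.]
20 0 [680. 152.]
20 55 [666. 137.]
40 -55 [700. 157.]
40 0 [685. 141.]
40 55 [670. 126.]
```

```bash
python3 - <<'E'
import cv2
a=cv2.imread("pics/side0.png")[0:200,620:780]
b=cv2.resize(a,None,fx=3,fy=3,interpolation=cv2.INTER_CUBIC)
w=cv2.imread("pics/w0.png")[200:290,180:330]
w=cv2.resize(w,(320,192),interpolation=cv2.INTER_CUBIC)
import numpy as np
c=np.zeros((600,320,3),np.uint8);c[:192]=w
cv2.imwrite("pics/s3.png",np.hstack([b,c]))
E
```

```text
(no output)
```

View pics/s3.png

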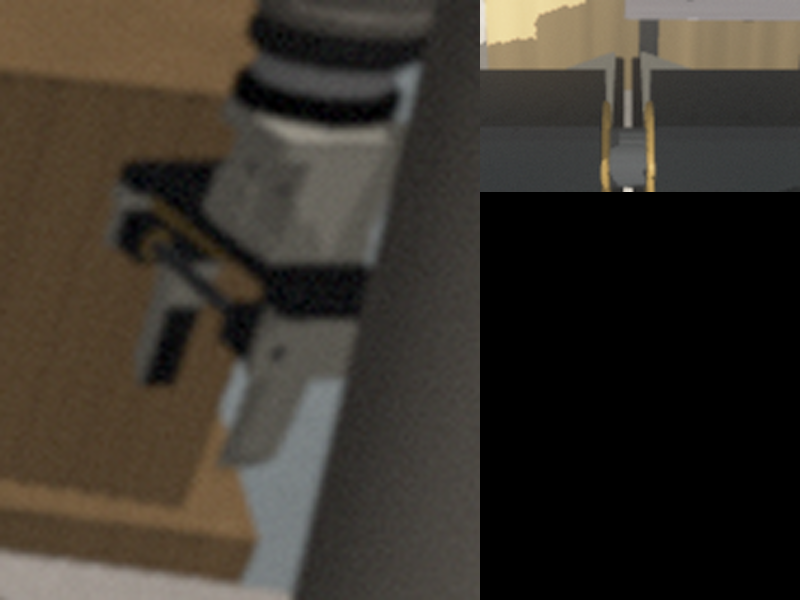

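The pictures show that the fingers really end about 38 mm above the reported TCP: in the open start view the tips are at (672,128) and (700,154), which is where a point 38–40 mm above the reported TCP would project. The tip has just passed over the plate without touching it. I'll back off, go lower and push again.

carry_out:
  plan:
    - {"tx":0,"ty":0,"tz":15,"rx":0,"ry":0,"rz":0}
    - {"tx":-3,"ty":-9,"tz":5,"rx":0,"ry":0,"rz":0}
    - {"tx":-6,"ty":-17,"tz":0,"rx":0,"ry":0,"rz":0}
    - {"tx":-6,"ty":-17,"tz":0,"rx":0,"ry":0,"rz":0}
    - {"tx":-2,"ty":-6,"tz":0,"rx":0,"ry":0,"rz":0}
    - {"tx":0,"ty":0,"tz":-16,"rx":0,"ry":0,"rz":0}
    - {"tx":0,"ty":0,"tz":-16,"rx":0,"ry":0,"rz":0}
    - {"tx":0,"ty":0,"tz":-14,"rx":0,"ry":0,"rz":0}
    - {"tx":0,"ty":0,"tz":-10,"rx":0,"ry":0,"rz":0}

```text
time: 4.3
tool_pos: [495.7, -56.7, 11.2]
tcp_rot: [-3.141, -0.0, 1.231]
contact_force: [0.5, -0.3, 0.3]
grip_width: 0.5
finger_force: 0.0
```

```bash
python3 -c "
from h import *
st()"
```

```text
t 4.3 tcp [495.7 -56.7  11.2] rot [-3.141 -0.     1.231] w 0.5 rel hub xy -63.9 1.1 F fence xyz 0.6 -0.2 0.3 q [-0.27  0.52  1.81  0.    0.81  0.07]
```

Now I'm at y=1 and free at reported z=11. I'll push forward.

carry_out:
  plan:
    - {"tx":2,"ty":5.7,"tz":0,"rx":0,"ry":0,"rz":0}
    - {"tx":2,"ty":5.7,"tz":0,"rx":0,"ry":0,"rz":0}
    - {"tx":2,"ty":5.7,"tz":0,"rx":0,"ry":0,"rz":0}
    - {"tx":2,"ty":5.7,"tz":0,"rx":0,"ry":0,"rz":0}
    - {"tx":1,"ty":2.8,"tz":0,"rx":0,"ry":0,"rz":0}
    - {"tx":1,"ty":2.8,"tz":0,"rx":0,"ry":0,"rz":0}
    - {"tx":1,"ty":2.8,"tz":0,"rx":0,"ry":0,"rz":0}
    - {"tx":1,"ty":2.8,"tz":0,"rx":0,"ry":0,"rz":0}
    - {"tx":1,"ty":2.8,"tz":0,"rx":0,"ry":0,"rz":0}

```text
time: 5.2
tool_pos: [508.7, -21.2, 12.5]
tcp_rot: [3.141, 0.002, 1.231]
contact_force: [-4.0, -7.9, 4.2]
grip_width: 0.1
finger_force: 4.3
```

```bash
python3 -c "
from h import *
st()"
```

```text
t 5.2 tcp [508.7 -21.2  12.5] rot [3.141e+00 2.000e-03 1.231e+00] w 0.1 rel hub xy -63.4 38.9 F fence xyz -1.2 -8.8 4.2 q [-0.19  0.53  1.78 -0.    0.83  0.15]
```

carry_out:
  plan:
    - {"tx":1,"ty":2.8,"tz":0,"rx":0,"ry":0,"rz":0}
    - {"tx":1,"ty":2.8,"tz":0,"rx":0,"ry":0,"rz":0}
    - {"tx":1,"ty":2.8,"tz":0,"rx":0,"ry":0,"rz":0}
    - {"tx":1,"ty":2.8,"tz":0,"rx":0,"ry":0,"rz":0}
    - {"tx":1,"ty":2.8,"tz":0,"rx":0,"ry":0,"rz":0}
    - {"tx":1,"ty":2.8,"tz":0,"rx":0,"ry":0,"rz":0}
    - {"tx":0.7,"ty":1.9,"tz":0,"rx":0,"ry":0,"rz":0}

```text
time: 5.9
tool_pos: [515.4, -2.5, 12.5]
tcp_rot: [3.141, 0.002, 1.231]
contact_force: [-3.5, -7.7, 3.7]
grip_width: 0.4
finger_force: 4.2
```

```bash
python3 -c "
from h import *
st()"
```

```text
t 5.9 tcp [515.4  -2.5  12.5] rot [3.141e+00 2.000e-03 1.231e+00] w 0.4 rel hub xy -63.3 58.8 F fence xyz -0.7 -8.4 3.7 q [-0.15  0.54  1.77 -0.    0.84  0.19]
```

carry_out:
  plan:
    - {"tx":0.7,"ty":1.9,"tz":0,"rx":0,"ry":0,"rz":0}
    - {"tx":0.7,"ty":1.9,"tz":0,"rx":0,"ry":0,"rz":0}
    - {"tx":0.7,"ty":1.9,"tz":0,"rx":0,"ry":0,"rz":0}

```text
time: 6.2
tool_pos: [517.3, 2.7, 12.5]
tcp_rot: [-3.142, 0.003, 1.231]
contact_force: [-5.6, -13.4, 5.1]
grip_width: 0.5
finger_force: 7.0
```

carry_out:
  plan:
    - {"tx":0.4,"ty":0.9,"tz":0,"rx":0,"ry":0,"rz":0}
    - {"tx":0.4,"ty":0.9,"tz":0,"rx":0,"ry":0,"rz":0}

```text
time: 6.4
tool_pos: [517.5, 3.4, 12.5]
tcp_rot: [-3.141, 0.005, 1.231]
contact_force: [-8.1, -18.7, 6.0]
grip_width: 0.3
finger_force: 10.5
```

carry_out:
  plan:
    - {"tx":0.4,"ty":0.9,"tz":0,"rx":0,"ry":0,"rz":0}
    - {"tx":0.4,"ty":0.9,"tz":0,"rx":0,"ry":0,"rz":0}

```text
time: 6.6
tool_pos: [517.4, 3.3, 12.6]
tcp_rot: [-3.14, 0.008, 1.232]
contact_force: [-12.0, -29.0, 9.5]
grip_width: 0.2
finger_force: 15.7
```

carry_out:
  plan:
    - {"tx":-1.7,"ty":-4.7,"tz":0,"rx":0,"ry":0,"rz":0}
    - {"tx":-3.3,"ty":-9.4,"tz":0,"rx":0,"ry":0,"rz":0}
    - {"tx":-6,"ty":-17,"tz":0,"rx":0,"ry":0,"rz":0}
    - {"tx":-6,"ty":-17,"tz":0,"rx":0,"ry":0,"rz":0}
    - {"tx":-6,"ty":-17,"tz":0,"rx":0,"ry":0,"rz":0}
    - {"tx":-4,"ty":-11.3,"tz":0,"rx":0,"ry":0,"rz":0}
    - {"tx":10,"ty":-3.5,"tz":0,"rx":0,"ry":0,"rz":0}
    - {"tx":15,"ty":-5.3,"tz":0,"rx":0,"ry":0,"rz":0}
    - {"tx":10,"ty":-3.5,"tz":0,"rx":0,"ry":0,"rz":0}

```text
time: 7.5
tool_pos: [529.3, -80.8, 12.4]
tcp_rot: [3.14, -0.0, 1.231]
contact_force: [0.4, -0.5, 0.6]
grip_width: 0.7
finger_force: 0.0
```

```bash
cat >> h.py <<'E'
H1=H0+32.4*EY
E
python3 - <<'E'
from h import *
import cv2
st(H1)
a=bot.capture("top")[135:260,165:275]; b=bot.capture("wrist")[90:290,150:450]
print(proj("wrist",[*H1,56]),proj("wrist",[*(H1+42*EY),85]),(proj("top",[*H1,56])-[165,135]))
a=cv2.resize(a,(440,500),interpolation=cv2.INTER_CUBIC);b=cv2.resize(b,(360,240));c=np.zeros((500,360,3),np.uint8);c[:240]=b
cv2.imwrite("pics/c2.png",cv2.cvtColor(np.hstack([a,c]),cv2.COLOR_RGB2BGR))
E
```

```text
t 7.5 tcp [529.3 -80.8  12.4] rot [ 3.14  -0.     1.231] w 0.7 rel hub xy -24.1 -42.8 F fence xyz 0.5 -0.3 0.6 q [-0.29  0.56  1.71  0.    0.87  0.04]
[295.67053225 168.07363387] [311.2379978  76.13074  ] [46.94111056 67.33105896]
```

View pics/c2.png

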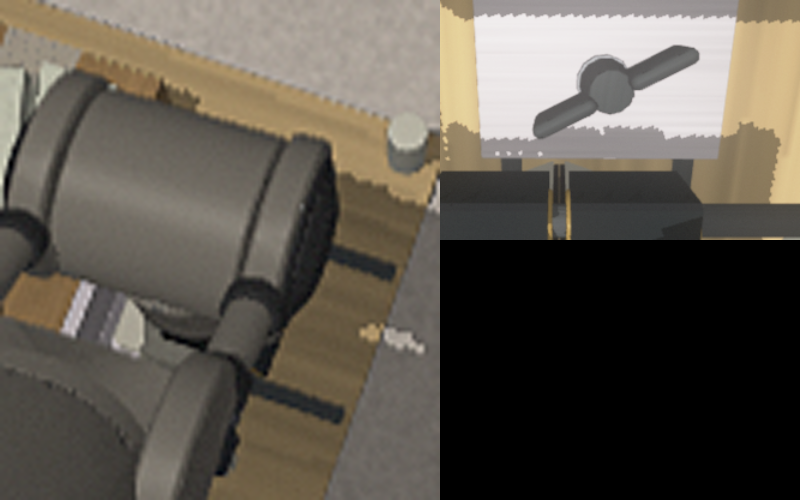

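The wrist inset shows the hub at image (292,166), within about 2 mm of where I predicted, with the wings at about 62° and the foot clear. I'll stroke the near wing a little first, to open room beside the far one.

carry_out:
  plan:
    - {"tx":-1,"ty":6,"tz":0,"rx":0,"ry":0,"rz":0}
    - {"tx":1,"ty":5,"tz":0,"rx":0,"ry":0,"rz":0}
    - {"tx":1.5,"ty":4,"tz":0,"rx":0,"ry":0,"rz":0}
    - {"tx":1.5,"ty":4,"tz":0,"rx":0,"ry":0,"rz":0}
    - {"tx":1.5,"ty":3.7,"tz":0,"rx":0,"ry":0,"rz":0}

```text
time: 8.1
tool_pos: [527.8, -57.0, 11.7]
tcp_rot: [-3.133, 0.002, 1.232]
contact_force: [-13.8, -1.6, 9.3]
grip_width: 0.5
finger_force: 7.9
```

```bash
cat >> h.py <<'E'
H1=H1-1*EX
E
cat > wing.py <<'E'
from h import *
import cv2
# wing angle by fitting the dark, grey pixels around the hub in the wrist view, rectified at z=62
def wing(H=H1):
    im=bot.capture("wrist");m=bot.camera_model("wrist")
    g=np.arange(-45,46,1.);X,Y=np.meshgrid(g,g)
    W=H+X[...,None]*EX+Y[...,None]*EY
    p=np.concatenate([W,np.full(X.shape+(1,),62.)],-1)@m["R"].T+m["t"];q=p@m["camera_matrix"].T;q=(q[...,:2]/q[...,2:]).astype(np.float32)
    r=cv2.remap(im,q[...,0],q[...,1],cv2.INTER_LINEAR);return r
E
python3 - <<'E'
from wing import *
st(H1)
r=wing();np.set_printoptions(linewidth=200)
for row in r[::-1][::4,::3].max(-1): print("".join("#" if v<70 else "+" if v<110 else "." for v in row))
E
```

```text
t 8.1 tcp [527.8 -57.   11.7] rot [-3.133e+00  2.000e-03  1.232e+00] w 0.5 rel hub xy -32.5 -20.9 F fence xyz -12.4 -6.1 9.3 q [-0.25  0.56  1.72 -0.    0.87  0.09]
...............................
...............................
...............................
...............................
...............................
...............................
...............................
............++++.......++......
...........++++++.+++++++++....
...........++.++++++++++++++...
........+++++++++++++++++......
....++++++++++++++.+...........
....++++++++++++++.............
...+++++++.....................
++#.++################.........
###.++#################........
###.####################.......
###+#####################++....
###+##+####################+##+
###++++####################+#++
###.+++####################++++
###.+++####################++++
###.#+.####################++++
```

The wing has turned to about 73°, but the finger is rubbing sideways on the hub. I'll release it, lift over, and keep wider of the hub from now on.

carry_out:
  plan:
    - {"tx":-3.7,"ty":-1.3,"tz":0,"rx":0,"ry":0,"rz":0}
    - {"tx":-3.7,"ty":-1.4,"tz":0,"rx":0,"ry":0,"rz":0}
    - {"tx":0,"ty":0,"tz":20,"rx":0,"ry":0,"rz":0}
    - {"tx":0,"ty":0,"tz":20,"rx":0,"ry":0,"rz":0}
    - {"tx":20,"ty":5,"tz":0,"rx":0,"ry":0,"rz":0}
    - {"tx":25,"ty":7,"tz":0,"rx":0,"ry":0,"rz":0}
    - {"tx":25,"ty":7,"tz":0,"rx":0,"ry":0,"rz":0}
    - {"tx":19,"ty":4.7,"tz":0,"rx":0,"ry":0,"rz":0}

```text
time: 8.95
tool_pos: [615.1, -36.5, 52.4]
tcp_rot: [3.14, -0.0, 1.231]
contact_force: [0.0, 0.0, 0.4]
grip_width: 0.9
finger_force: 0.0
```

```bash
python3 - <<'E'
from h import *
import cv2
st(H1)
a=bot.capture("side")[200:285,190:275]
cv2.imwrite("pics/s4.png",cv2.cvtColor(cv2.resize(a,None,fx=7,fy=7,interpolation=cv2.INTER_CUBIC),cv2.COLOR_RGB2BGR))
E
```

```text
t 8.95 tcp [615.1 -36.5  52.4] rot [ 3.14  -0.     1.231] w 0.9 rel hub xy 43.0 27.6 F fence xyz 0.0 0.1 0.4 q [-0.18  0.63  1.43  0.    1.07  0.16]
```

carry_out:
  plan:
    - {"tx":0,"ty":0,"tz":-14,"rx":0,"ry":0,"rz":0}
    - {"tx":0,"ty":0,"tz":-14,"rx":0,"ry":0,"rz":0}
    - {"tx":0,"ty":0,"tz":-12,"rx":0,"ry":0,"rz":0}

```text
time: 9.3
tool_pos: [611.7, -37.0, 10.1]
tcp_rot: [-3.139, 0.001, 1.23]
contact_force: [-0.5, 0.1, -0.1]
grip_width: 0.4
finger_force: 0.0
```

carry_out:
  plan:
    - {"tx":-1.7,"ty":-4.7,"tz":0,"rx":0,"ry":0,"rz":0}
    - {"tx":-1.7,"ty":-4.7,"tz":0,"rx":0,"ry":0,"rz":0}
    - {"tx":-1.7,"ty":-4.7,"tz":0,"rx":0,"ry":0,"rz":0}
    - {"tx":-1.7,"ty":-4.7,"tz":0,"rx":0,"ry":0,"rz":0}

```text
time: 9.7
tool_pos: [606.9, -56.2, 12.8]
tcp_rot: [3.141, -0.0, 1.23]
contact_force: [0.2, 2.0, 0.6]
grip_width: 0.5
finger_force: 0.8
```

carry_out:
  plan:
    - {"tx":-1.7,"ty":-4.7,"tz":0,"rx":0,"ry":0,"rz":0}
    - {"tx":-1.7,"ty":-4.7,"tz":0,"rx":0,"ry":0,"rz":0}
    - {"tx":-1.7,"ty":-4.7,"tz":0,"rx":0,"ry":0,"rz":0}
    - {"tx":-1.7,"ty":-4.7,"tz":0,"rx":0,"ry":0,"rz":0}
    - {"tx":-1.7,"ty":-4.7,"tz":0,"rx":0,"ry":0,"rz":0}
    - {"tx":-1.7,"ty":-4.7,"tz":0,"rx":0,"ry":0,"rz":0}
    - {"tx":-1.7,"ty":-4.7,"tz":0,"rx":0,"ry":0,"rz":0}

```text
time: 10.4
tool_pos: [594.8, -89.2, 12.2]
tcp_rot: [3.141, 0.0, 1.231]
contact_force: [0.5, 0.1, 0.7]
grip_width: 0.4
finger_force: 0.5
```

```bash
cat >> wing.py <<'E'
def show():
    st(H1);r=wing()
    for row in r[::-1][::4,::3].max(-1): print("".join("#" if v<70 else "+" if v<110 else "." for v in row))
E
python3 -c "
from wing import *
show()"
```

```text
t 10.4 tcp [594.8 -89.2  12.2] rot [3.141 0.    1.231] w 0.4 rel hub xy 41.4 -28.9 F fence xyz 0.4 0.3 0.7 q [-0.28  0.66  1.51 -0.    0.97  0.06]
...............................
...............................
...............................
...............................
........++++...................
........++++++.................
.........++++++................
..........++++++.++............
...........++++++++++..........
............+++...+++..........
.............+....+++..........
.................++++..........
..............+++++++..........
................++++++.........
.................++++#+........
..................+++##+.......
...................+++##....+#.
...........#################+#.
.....+++..####################.
.....+++.#####################.
.....+++######################.
+++++++####################+++.
+++++++####################+++.
```

Works: the wing is at about 142°. I'll sweep across in −x.

carry_out:
  plan:
    - {"tx":-6.6,"ty":2.3,"tz":0,"rx":0,"ry":0,"rz":0}
    - {"tx":-6.6,"ty":2.3,"tz":0,"rx":0,"ry":0,"rz":0}
    - {"tx":-6.6,"ty":2.3,"tz":0,"rx":0,"ry":0,"rz":0}
    - {"tx":-6.6,"ty":2.3,"tz":0,"rx":0,"ry":0,"rz":0}
    - {"tx":-6.6,"ty":2.3,"tz":0,"rx":0,"ry":0,"rz":0}
    - {"tx":-6.6,"ty":2.3,"tz":0,"rx":0,"ry":0,"rz":0}

```text
time: 11.05
tool_pos: [554.7, -74.2, 12.1]
tcp_rot: [3.141, -0.0, 1.231]
contact_force: [2.3, -1.3, 1.1]
grip_width: 0.4
finger_force: 1.0
```

carry_out:
  plan:
    - {"tx":-6.6,"ty":2.3,"tz":0,"rx":0,"ry":0,"rz":0}
    - {"tx":-6.6,"ty":2.3,"tz":0,"rx":0,"ry":0,"rz":0}
    - {"tx":-6.6,"ty":2.3,"tz":0,"rx":0,"ry":0,"rz":0}
    - {"tx":-6.6,"ty":2.3,"tz":0,"rx":0,"ry":0,"rz":0}
    - {"tx":-4.7,"ty":1.7,"tz":0,"rx":0,"ry":0,"rz":0}
    - {"tx":1.3,"ty":3.8,"tz":0,"rx":0,"ry":0,"rz":0}
    - {"tx":1.3,"ty":3.8,"tz":0,"rx":0,"ry":0,"rz":0}

```text
time: 11.75
tool_pos: [526.5, -56.1, 12.1]
tcp_rot: [-3.141, 0.0, 1.231]
contact_force: [-2.0, -1.3, 0.1]
grip_width: 0.1
finger_force: 0.7
```

```bash
python3 -c "
from wing import *
show()"
```

```text
t 11.75 tcp [526.5 -56.1  12.1] rot [-3.141  0.     1.231] w 0.1 rel hub xy -34.0 -20.5 F fence xyz -1.5 -1.9 0.1 q [-0.25  0.56  1.73 -0.    0.86  0.09]
...............................
...............................
...............................
...............................
...............................
...............................
...............................
............++++........+......
...........++++++.+++++++++....
..........+++.++++++++++++++...
.......+++++++++++++++++++.....
....++++++++++++++.+...........
....++++++++++++++.............
...++++++......................
#####.################.........
#####.#################........
#####+##################.......
##+##.###################++....
##+##.#####################++++
##.++.####################+#+++
##+++.####################+++++
##+++.####################+++++
##+++.####################+++++
```

carry_out:
  plan:
    - {"tx":-3,"ty":-4,"tz":0,"rx":0,"ry":0,"rz":0}
    - {"tx":0,"ty":0,"tz":20,"rx":0,"ry":0,"rz":0}
    - {"tx":0,"ty":0,"tz":20,"rx":0,"ry":0,"rz":0}
    - {"tx":20,"ty":5,"tz":0,"rx":0,"ry":0,"rz":0}
    - {"tx":27,"ty":7,"tz":0,"rx":0,"ry":0,"rz":0}
    - {"tx":27,"ty":7,"tz":0,"rx":0,"ry":0,"rz":0}
    - {"tx":18,"ty":4,"tz":0,"rx":0,"ry":0,"rz":0}
    - {"tx":0,"ty":0,"tz":0,"rx":0,"ry":0,"rz":0}

```text
time: 12.6
tool_pos: [617.6, -37.0, 51.9]
tcp_rot: [3.14, -0.001, 1.232]
contact_force: [0.2, 0.2, 0.4]
grip_width: -0.0
finger_force: 0.0
```

```bash
python3 -c "
from wing import *
st(H1)"
```

```text
t 12.6 tcp [617.6 -37.   51.9] rot [ 3.140e+00 -1.000e-03  1.232e+00] w -0.0 rel hub xy 45.6 27.9 F fence xyz 0.2 0.2 0.4 q [-0.18  0.64  1.43  0.    1.08  0.16]
```

carry_out:
  plan:
    - {"tx":-1,"ty":0,"tz":-14,"rx":0,"ry":0,"rz":0}
    - {"tx":-1,"ty":0,"tz":-14,"rx":0,"ry":0,"rz":0}
    - {"tx":0,"ty":0,"tz":-12,"rx":0,"ry":0,"rz":0}
    - {"tx":0,"ty":0,"tz":0,"rx":0,"ry":0,"rz":0}

```text
time: 13.0
tool_pos: [611.8, -37.3, 10.3]
tcp_rot: [-3.138, 0.001, 1.23]
contact_force: [0.2, 0.4, -0.8]
grip_width: 0.4
finger_force: 0.0
```

carry_out:
  plan:
    - {"tx":-1.7,"ty":-4.7,"tz":0,"rx":0,"ry":0,"rz":0}
    - {"tx":-1.7,"ty":-4.7,"tz":0,"rx":0,"ry":0,"rz":0}
    - {"tx":-1.7,"ty":-4.7,"tz":0,"rx":0,"ry":0,"rz":0}
    - {"tx":-1.7,"ty":-4.7,"tz":0,"rx":0,"ry":0,"rz":0}
    - {"tx":-1.7,"ty":-4.7,"tz":0,"rx":0,"ry":0,"rz":0}
    - {"tx":-1.7,"ty":-4.7,"tz":0,"rx":0,"ry":0,"rz":0}
    - {"tx":-1.7,"ty":-4.7,"tz":0,"rx":0,"ry":0,"rz":0}
    - {"tx":-1.7,"ty":-4.7,"tz":0,"rx":0,"ry":0,"rz":0}
    - {"tx":-1.7,"ty":-4.7,"tz":0,"rx":0,"ry":0,"rz":0}
    - {"tx":-1.7,"ty":-4.7,"tz":0,"rx":0,"ry":0,"rz":0}
    - {"tx":-1.7,"ty":-4.7,"tz":0,"rx":0,"ry":0,"rz":0}

```text
time: 14.1
tool_pos: [595.0, -89.6, 12.2]
tcp_rot: [3.141, 0.0, 1.231]
contact_force: [0.5, 1.3, 1.0]
grip_width: 0.5
finger_force: 0.5
```

```bash
python3 -c "
from wing import *
show()"
```

```text
t 14.1 tcp [595.  -89.6  12.2] rot [3.141 0.    1.231] w 0.5 rel hub xy 41.7 -29.2 F fence xyz 0.0 1.4 1.0 q [-0.28  0.66  1.51 -0.    0.97  0.06]
...............................
...............................
...............................
...............................
........++++...................
........+++++..................
.........+++++.................
..........++++++.+.............
...........++++++++++..........
............++++..+++..........
..................+++..........
................+.+++..........
..............+++++++..........
................++++++.........
.................++++++........
..................+++##+.......
...................+++##+...++.
...........+################+#.
.....+++..##################+#.
.....+++.#####################.
.....+++######################.
++++++++####################++.
+++++++####################+++.
```

carry_out:
  plan:
    - {"tx":-6.6,"ty":2.3,"tz":0,"rx":0,"ry":0,"rz":0}
    - {"tx":-6.6,"ty":2.3,"tz":0,"rx":0,"ry":0,"rz":0}
    - {"tx":-6.6,"ty":2.3,"tz":0,"rx":0,"ry":0,"rz":0}
    - {"tx":-6.6,"ty":2.3,"tz":0,"rx":0,"ry":0,"rz":0}
    - {"tx":-6.6,"ty":2.3,"tz":0,"rx":0,"ry":0,"rz":0}
    - {"tx":-6.6,"ty":2.3,"tz":0,"rx":0,"ry":0,"rz":0}

```text
time: 14.75
tool_pos: [555.0, -74.6, 12.2]
tcp_rot: [3.141, -0.0, 1.231]
contact_force: [1.4, -1.1, 1.3]
grip_width: 0.7
finger_force: 1.0
```

carry_out:
  plan:
    - {"tx":-6.6,"ty":2.3,"tz":0,"rx":0,"ry":0,"rz":0}
    - {"tx":-6.6,"ty":2.3,"tz":0,"rx":0,"ry":0,"rz":0}
    - {"tx":-6.6,"ty":2.3,"tz":0,"rx":0,"ry":0,"rz":0}
    - {"tx":-6.6,"ty":2.3,"tz":0,"rx":0,"ry":0,"rz":0}
    - {"tx":-4.7,"ty":1.7,"tz":0,"rx":0,"ry":0,"rz":0}
    - {"tx":1.3,"ty":3.8,"tz":0,"rx":0,"ry":0,"rz":0}
    - {"tx":1.3,"ty":3.8,"tz":0,"rx":0,"ry":0,"rz":0}

```text
time: 15.45
tool_pos: [526.7, -56.5, 12.1]
tcp_rot: [-3.141, 0.0, 1.231]
contact_force: [-1.1, -1.9, -0.7]
grip_width: 0.6
finger_force: 0.7
```

```bash
python3 -c "
from wing import *
show()"
```

```text
t 15.45 tcp [526.7 -56.5  12.1] rot [-3.141  0.     1.231] w 0.6 rel hub xy -33.7 -20.8 F fence xyz -0.4 -2.2 -0.7 q [-0.25  0.56  1.73 -0.    0.86  0.09]
...............................
...............................
...............................
...............................
...............................
...............................
...............................
............++++.......++......
...........++++++.+++++++++....
...........++..+++++++++++++...
.......+++++++++++++++++++.....
....++++++++++++++.+...........
....++++++++++++++.............
...++++++......................
++++#.###++#++###++##+.........
###+#.#################........
#####.##################.......
#####.###################++....
#####.#####################++++
##+++.######################+++
##+++.#####################++++
##+++.#####################++++
##+++.####################+##+#
```

Half turn 2 is done (about 435° of 540°). Now the last stroke.

carry_out:
  plan:
    - {"tx":-3,"ty":-4,"tz":0,"rx":0,"ry":0,"rz":0}
    - {"tx":0,"ty":0,"tz":20,"rx":0,"ry":0,"rz":0}
    - {"tx":0,"ty":0,"tz":20,"rx":0,"ry":0,"rz":0}
    - {"tx":20,"ty":5,"tz":0,"rx":0,"ry":0,"rz":0}
    - {"tx":27,"ty":7,"tz":0,"rx":0,"ry":0,"rz":0}
    - {"tx":27,"ty":7,"tz":0,"rx":0,"ry":0,"rz":0}
    - {"tx":18,"ty":4,"tz":0,"rx":0,"ry":0,"rz":0}
    - {"tx":0,"ty":0,"tz":0,"rx":0,"ry":0,"rz":0}

```text
time: 16.3
tool_pos: [617.9, -37.4, 51.9]
tcp_rot: [3.14, -0.001, 1.232]
contact_force: [-0.7, 0.2, 0.1]
grip_width: -0.1
finger_force: 0.0
```

carry_out:
  plan:
    - {"tx":-1,"ty":0,"tz":-14,"rx":0,"ry":0,"rz":0}
    - {"tx":-1,"ty":0,"tz":-14,"rx":0,"ry":0,"rz":0}
    - {"tx":0,"ty":0,"tz":-12,"rx":0,"ry":0,"rz":0}
    - {"tx":0,"ty":0,"tz":0,"rx":0,"ry":0,"rz":0}

```text
time: 16.7
tool_pos: [612.0, -37.7, 10.3]
tcp_rot: [-3.138, 0.001, 1.23]
contact_force: [-0.8, -1.1, -0.1]
grip_width: 0.6
finger_force: 0.0
```

carry_out:
  plan:
    - {"tx":-1.7,"ty":-4.7,"tz":0,"rx":0,"ry":0,"rz":0}
    - {"tx":-1.7,"ty":-4.7,"tz":0,"rx":0,"ry":0,"rz":0}
    - {"tx":-1.7,"ty":-4.7,"tz":0,"rx":0,"ry":0,"rz":0}
    - {"tx":-1.7,"ty":-4.7,"tz":0,"rx":0,"ry":0,"rz":0}
    - {"tx":-1.7,"ty":-4.7,"tz":0,"rx":0,"ry":0,"rz":0}
    - {"tx":-1.7,"ty":-4.7,"tz":0,"rx":0,"ry":0,"rz":0}
    - {"tx":-1.7,"ty":-4.7,"tz":0,"rx":0,"ry":0,"rz":0}
    - {"tx":-1.7,"ty":-4.7,"tz":0,"rx":0,"ry":0,"rz":0}
    - {"tx":-1.7,"ty":-4.7,"tz":0,"rx":0,"ry":0,"rz":0}
    - {"tx":-1.7,"ty":-4.7,"tz":0,"rx":0,"ry":0,"rz":0}
    - {"tx":-1.7,"ty":-4.7,"tz":0,"rx":0,"ry":0,"rz":0}

```text
time: 17.8
tool_pos: [595.2, -90.0, 12.2]
tcp_rot: [3.141, 0.0, 1.231]
contact_force: [0.8, 0.9, 0.5]
grip_width: 0.3
finger_force: 0.5
```

carry_out:
  plan:
    - {"tx":-4.7,"ty":1.7,"tz":0,"rx":0,"ry":0,"rz":0}
    - {"tx":-4.7,"ty":1.7,"tz":0,"rx":0,"ry":0,"rz":0}

```text
time: 18.0
tool_pos: [586.6, -87.4, 12.8]
tcp_rot: [3.138, 0.001, 1.231]
contact_force: [1.0, -5.4, 3.9]
grip_width: 0.1
finger_force: 2.2
```

```bash
python3 -c "
from wing import *
show()"
```

```text
t 18.0 tcp [586.6 -87.4  12.8] rot [3.138e+00 1.000e-03 1.231e+00] w 0.1 rel hub xy 33.1 -30.0 F fence xyz 2.8 -4.8 3.9 q [-0.28  0.64  1.54 -0.    0.95  0.06]
...............................
...............................
...............................
..........++++.................
..........++++.................
...........++++................
...........++++................
............+++++++............
.............+++++++...........
.............++...+++..........
..................+++..........
...............+..++...........
..............+++++............
................++++...........
................++++...........
................+++##..........
.................++##....##....
........###################+###
....+++####################+###
....++##################+##.###
....+###################+##.###
++++####################.++.###
++++####################.++.###
```

carry_out:
  plan:
    - {"tx":-2.8,"ty":1,"tz":0,"rx":0,"ry":0,"rz":0}
    - {"tx":-2.8,"ty":1,"tz":0,"rx":0,"ry":0,"rz":0}

```text
time: 18.25
tool_pos: [580.2, -84.3, 12.5]
tcp_rot: [3.141, 0.0, 1.231]
contact_force: [0.4, -4.1, 3.2]
grip_width: 0.2
finger_force: 1.8
```

carry_out:
  plan:
    - {"tx":-1.9,"ty":0.7,"tz":0,"rx":0,"ry":0,"rz":0}

```text
time: 18.35
tool_pos: [577.9, -83.1, 12.2]
tcp_rot: [-3.141, 0.0, 1.231]
contact_force: [1.2, -3.7, 2.2]
grip_width: 0.1
finger_force: 1.6
```

carry_out:
  plan:
    - {"tx":-1.9,"ty":0.7,"tz":0,"rx":0,"ry":0,"rz":0}

```text
time: 18.45
tool_pos: [576.1, -82.3, 12.1]
tcp_rot: [-3.141, -0.0, 1.231]
contact_force: [1.0, -2.6, 2.5]
grip_width: 0.3
finger_force: 1.4
```

```bash
python3 -c "
from wing import *
show()"
```

```text
t 18.45 tcp [576.1 -82.3  12.1] rot [-3.141 -0.     1.231] w 0.3 rel hub xy 21.5 -28.7 F fence xyz 1.8 -2.2 2.5 q [-0.27  0.63  1.57  0.    0.94  0.07]
...............................
...............................
..............+++..............
..............+++..............
..............+++..............
..............+++..............
..............+++..............
..............++++.............
..............++++++...........
.............+.++.++...........
..................++...........
.................+++...........
..............+++++............
...............+++.............
...............+++.............
...............++#.............
...............+##+++.+.+++....
....#################.+.#######
...##################+#+#######
..###################+#+#######
+####################+#+#######
+####################+++#######
+####################++.+######
```

carry_out:
  plan:
    - {"tx":-0.9,"ty":0.3,"tz":0,"rx":0,"ry":0,"rz":0}

```text
time: 18.6
tool_pos: [575.4, -82.0, 12.0]
tcp_rot: [-3.141, -0.0, 1.231]
contact_force: [1.2, -2.5, 1.5]
grip_width: 0.4
finger_force: 1.4
```

carry_out:
  plan:
    - {"tx":-0.9,"ty":0.3,"tz":0,"rx":0,"ry":0,"rz":0}

```text
time: 18.7
tool_pos: [574.6, -81.8, 12.0]
tcp_rot: [-3.142, -0.0, 1.231]
contact_force: [2.7, -2.0, 2.3]
grip_width: 0.2
finger_force: 1.7
```

carry_out:
  plan:
    - {"tx":-0.9,"ty":0.3,"tz":0,"rx":0,"ry":0,"rz":0}

```text
time: 18.8
tool_pos: [574.4, -81.7, 12.2]
tcp_rot: [3.14, -0.0, 1.231]
contact_force: [4.2, -2.4, 0.2]
grip_width: 0.5
finger_force: 2.1
```

carry_out:
  plan:
    - {"tx":-0.9,"ty":0.3,"tz":0,"rx":0,"ry":0,"rz":0}

```text
time: 18.9
tool_pos: [574.2, -81.6, 12.4]
tcp_rot: [3.139, -0.0, 1.231]
contact_force: [6.3, -2.5, 0.3]
grip_width: 0.8
finger_force: 2.6
```

```bash
python3 -c "
from wing import *
st(H1)"
```

```text
t 18.9 tcp [574.2 -81.6  12.4] rot [ 3.139 -0.     1.231] w 0.8 rel hub xy 19.5 -28.7 F fence xyz 6.7 -0.2 0.3 q [-0.27  0.63  1.58  0.    0.93  0.07]
```

At the stop: the force rises without motion. I'll release, retreat, lift clear and check.

carry_out:
  plan:
    - {"tx":3,"ty":-1,"tz":0,"rx":0,"ry":0,"rz":0}
    - {"tx":6,"ty":-2,"tz":0,"rx":0,"ry":0,"rz":0}
    - {"tx":-3,"ty":-10,"tz":0,"rx":0,"ry":0,"rz":0}
    - {"tx":-6,"ty":-18,"tz":0,"rx":0,"ry":0,"rz":0}
    - {"tx":-3,"ty":-10,"tz":10,"rx":0,"ry":0,"rz":0}
    - {"tx":0,"ty":0,"tz":30,"rx":0,"ry":0,"rz":0}
    - {"tx":0,"ty":0,"tz":40,"rx":0,"ry":0,"rz":0}
    - {"tx":0,"ty":0,"tz":40,"rx":0,"ry":0,"rz":0}
    - {"tx":-10,"ty":-30,"tz":40,"rx":0,"ry":0,"rz":0}
    - {"tx":-15,"ty":-40,"tz":0,"rx":0,"ry":0,"rz":0}
    - {"tx":-15,"ty":-40,"tz":0,"rx":0,"ry":0,"rz":0}
    - {"tx":-10,"ty":-20,"tz":0,"rx":0,"ry":0,"rz":0}

```text
time: 20.1
tool_pos: [518.5, -254.9, 172.4]
tcp_rot: [3.141, 0.001, 1.228]
contact_force: [0.3, 1.1, 0.1]
grip_width: 0.7
finger_force: 0.0
```

carry_out:
  plan:
    - {"tx":-20,"ty":-30,"tz":0,"rx":0,"ry":0,"rz":0}
    - {"tx":-25,"ty":-38,"tz":0,"rx":0,"ry":0,"rz":0}
    - {"tx":-25,"ty":-38,"tz":0,"rx":0,"ry":0,"rz":0}
    - {"tx":-15,"ty":-25,"tz":0,"rx":0,"ry":0,"rz":0}
    - {"tx":0,"ty":0,"tz":0,"rx":0,"ry":0,"rz":0}

```text
time: 20.6
tool_pos: [432.4, -386.1, 171.8]
tcp_rot: [-3.141, 0.001, 1.226]
contact_force: [-0.2, 0.5, 0.4]
grip_width: 0.3
finger_force: 0.0
```

```bash
python3 - <<'E'
from h import *
import cv2
st(H1)
a=bot.capture("top")[120:290,95:365]; 
cv2.imwrite("pics/f.png",cv2.cvtColor(cv2.resize(a,(795,500),interpolation=cv2.INTER_CUBIC),cv2.COLOR_RGB2BGR))
E
```

```text
t 20.6 tcp [ 432.4 -386.1  171.8] rot [-3.141e+00  1.000e-03  1.226e+00] w 0.3 rel hub xy -12.7 -363.0 F fence xyz -0.4 0.4 0.4 q [-0.86  0.45  1.39 -0.    1.29 -0.52]
```

View pics/f.png

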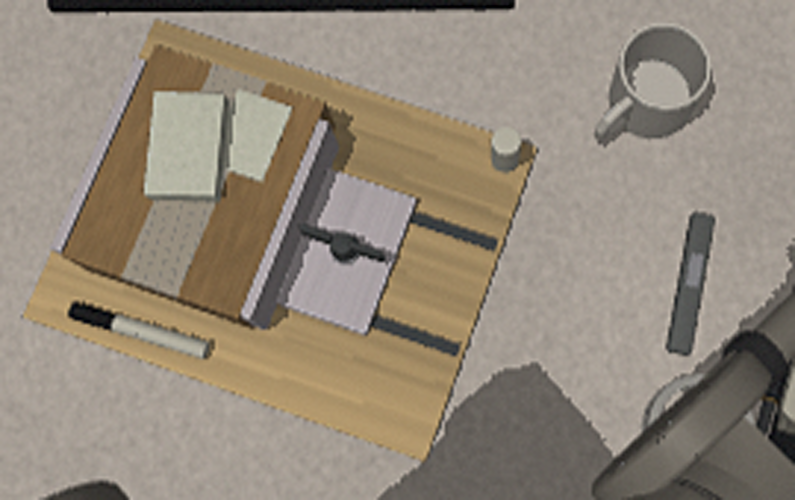

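The final view shows the fence flush on the carton at (285,220) and the carton on the stop. The wings run from (302,229) to (393,259), parallel to the slots, and none of the other things have moved.

```bash
python3 -c "
from plant import bot
print(bot.close_job())"
```

```text
the job is handed in; nothing more can be done
None
```

The job is handed in at about 20.6 s of the 72 s allowed: the fence is pushed up so the carton is held against the fixed stop, the wing screw is turned clockwise to its stop, the arm is clear, and the last picture shows nothing else moved; the score was not reported.

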